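# Pack the hand coffee press into its caddy

### The arm

A 7-joint arm with a two-finger parallel gripper is mounted at the origin on the work surface. World frame = base frame: x ahead of the robot, y to its left, z up, the work surface at z = 0. Lengths are in m, angles in rad, forces in N, time in s.
With the tool pointing down it reaches from about 0.425 to 0.875 m from the base axis. Payload 4.7 kg.
Tool frame: the origin (TCP) lies midway between the tips of the shut fingers; the grasp point (between the pads) lies 19 mm behind it; z points along the fingers, y is the line along which they close (so a half turn about z gives the same grasp; the last joint's range is limited). The gripper opens to 85 mm and grips with 20 to 120 N. Pads are 22 mm wide; open, the fingers measure 114 mm over their backs; the gripper's body (76 mm by 85 mm) begins 54 mm behind the grasp point. The pads swing forward as they close: fully open they stand 13 mm farther back than shut.
Start: joints at [-1.305, 0.321, -0.07, 1.45, 0.023, 1.371, -0.057], TCP at [0.162, 0.63, 0.231] pointing down, gripper open.
Joint ranges: [-2.86, 2.86], [-0.3, 2.09], [-1.38, 1.24], [0.06, 2.45], [-1.56, 4.7], [0.09, 2.05], [-2.69, 2.69]. Speed limits (rad/s): [2.57, 2.57, 3.14, 3.14, 3.14, 3.14, 3.14].

### API

Orientations are given as a rotation vector (axis times angle).
In Python, from station import * gives the robot as it stands.
- The arm moves only by the tool apply_moves, never from a script. Its argument "steps" is a list of rows, each a list of 3 entries, a list of its own where there are three numbers: the shift along the tool's x, y, z in cm, then the turn, a rotation vector about the tool's x, y, z in rad, then the opening, from 0 (shut) to 1 (fully open). In form: [[[tx, ty, tz], [rx, ry, rz], jaw], ...]. A call has 1 to 20 rows; each row is the pose to reach, as a shift and turn from the pose commanded when the call began, along the tool's axes at that moment; what a row does not reach only later rows make up. A row lasts 1/8 s, in which the tool goes at most 62.5 mm and 10.7 degrees, less where a joint would pass 70% of its speed; a pose out of reach is approached as far as the arm can. A call with a gripper value outside its range is refused whole. The fingers move at their own pace and stop on an object; the grip force is fixed at half the most. Time passes only in rows, so rows that repeat a pose let the fingers close. It gives the time, the measured TCP pose, the force, the opening and the grip force at its end, in the units of the state.
- get_state(): the state, without advancing time (a new reading comes with each control period).
- capture(name): name is "scene" or "top"; returns a dict with "img" (384x512x3 uint8, red, green, blue), "mtx" (3x3 intrinsics, pixels), "distortion" ([k1, k2, p1, p2, k3] as OpenCV has them; the pictures are not rectified), "R" (3x3) and "t" (3): a world point X has camera coordinates R X + t. Camera axes: x right, y down, z forward; pixel columns grow to the right and rows downward; lengths in m; the calibration is good to about 2 mm. A picture is of the moment at which its call begins. There is no depth.
- hand_in(): hands the job in; it is judged then, once.
The state is a dict: "clock": time; "q": joint angles; "qvel": joint speeds; "joint_torque": joint torques, N m; "tool_pos": TCP position; "ee_rot": TCP orientation; "contact_force": force on the tool from outside, world axes, zero at the start; "ft_torque": the same for the moment, N m; "width": opening from 0.0 (shut) to 1.0 (fully open); "grasp_force": force on a finger pad.
Only numpy, scipy, OpenCV 4.12 (cv2) and the standard library are available. Lean on these libraries where they do the work, as an engineer would, in place of code of your own. Each camera call takes 0.05 s, during which the arm holds its last target. There are 200 camera calls.

### The job

Put the hand coffee press back together in its wooden caddy: lift the steel dosing funnel off the mouth of the press chamber and seat it upright in the empty round hole in the caddy's deck, then fit the green-headed plunger into the chamber. Start the plunger as a barista does with a tight seal, clearly tilted so that one edge of the black seal goes into the mouth first, then straighten it and press it down smoothly, not letting it drop, until it is fully home. Leave the jug, the bowl and the cupping glass where they are, and let go of everything.

Things in the scene. Friction and masses are not known exactly. Their poses are not given: they have to be found in the camera images.
- caddy: Light wooden caddy, immovable, 150 mm (its x) by 360 mm (its y), deck top 45 mm above the table. Origin: centre of its underside, z up. Along its y: at -115 mm the press chamber, built in (mouth); at +15 mm the empty round hole for the funnel (funnel_hole); at +125 mm a round well of white paper filters, 74 mm across, 14 mm above the deck.
- mouth (a point): Centre of the press chamber's open mouth, in the plane of its rim, 150 mm above the table; z up along the bore. The chamber is a blue-grey upright tube, rigid and fixed, 65 mm outside (68 at the rim), bore 58 mm across, 100 mm deep, flat floor; hexagonal flange 92 mm across, 5 mm thick, at its foot on the deck. The funnel sits in the mouth at the start.
- funnel_hole (a point): Centre of the empty round hole in the caddy's deck, at the deck's top surface, 45 mm above the table; hole 60 mm across, right through the 18 mm deck.
- funnel: Loose steel dosing funnel, an open ring 58 mm high, about 100 g. Origin: centre of its lower end, z up. From the bottom: spigot 54 mm across, 20 mm long; flange 74 mm across, 4 mm thick; collar 60 mm outside, from 24 to 58 mm above the origin, 4 mm wall: grip it there from above. At the start its spigot is in the chamber's mouth and its flange on the rim.
- funnel_seat (a point): Point on the funnel's axis in the plane of the underside of its flange, 20 mm above the funnel's origin. It lies at the deck's surface when the funnel is seated in the hole.
- plunger: Loose piston, 145 mm long, about 160 g, standing on its seal at the start. Origin: centre of the seal's flat underside, z towards the head. Black seal 44 mm across below, coning to 56 mm at 7 mm up, straight to 18 mm; blue-grey tube 54 mm to 96 mm; green head 46 mm across from 101 to 145 mm: grip it there. Home: underside on the chamber's floor. Released too early in the bore, it falls.
- plunger_foot (a point): Centre of the flat underside of the plunger's seal (same point as the plunger's origin).
- jug: Bystander: loose stainless jug, 88 mm across, 105 mm high, with a handle reaching 79 mm from its axis. Origin: centre of its underside.
- bowl: Bystander: loose stainless bowl, 130 mm across the rim, 55 mm high. Origin: centre of its underside.
- glass: Bystander: loose empty cupping glass, 82 mm across the rim, 68 mm high. Origin: centre of its underside.
Not all that is in view belongs to the job. What is meant by the plunger is not purple, and is the smaller of those in its own colour.

How it is judged:
By the outcome, as a careful person would: the job done as asked, in the order asked, and still so for the second after the job is handed in, with the robot touching nothing.
It also fails if it takes over 64 s, if anything falls off the work surface, if the arm or the gripper's body presses on something with over 40 N, if the wrist force passes 120 N, or if a joint passes its speed limit or range.

## Working session

There is one attempt and no reset: what is moved stays moved. The work goes in short steps, Python scripts to look and compute and a tool call to move; the robot and the scene stay as the last step left them, time stands still between calls to the robot, and variables do not carry over. Pictures are saved under pics/ and viewed, at most 10 in all, crops included, and the job is handed in when it is done.

Besides the shell and the picture viewer there is one more tool, called after "Request:" by a JSON object that holds its "method" and its "body", one argument or row to a line. apply_moves: Moves the arm, as the interface text tells. Its arguments: {"type":"object","properties":{"steps":{"type":"array"}},"required":["steps"]}

```bash
mkdir -p pics; ls; python3 - <<'E'
from station import *
import cv2,numpy as np
s=get_state();print({k:np.round(v,3).tolist() for k,v in s.items()})
for n in("scene","top"):
    c=capture(n);cv2.imwrite(f"pics/{n}0.png",cv2.resize(c["img"][:,:,::-1],None,fx=1.5,fy=1.5))
    print(n,np.round(c["mtx"],1).tolist(),c["distortion"],np.round(c["R"],3).tolist(),np.round(c["t"],3), -c["R"].T@c["t"])
E
```

```text
pics
{'clock': 0.0, 'q': [-1.305, 0.322, -0.07, 1.452, 0.023, 1.371, -0.057], 'qvel': [-0.0, 0.001, 0.0, 0.001, -0.001, 0.0, 0.0], 'joint_torque': [0.001, -49.358, -0.382, -31.433, 0.013, 0.011, 0.0], 'tool_pos': [0.162, 0.629, 0.23], 'ee_rot': [-0.394, -3.117, 0.003], 'contact_force': [-0.772, 0.189, 0.753], 'ft_torque': [0.009, 0.008, 0.048], 'grasp_force': 0.0, 'width': 1.001}
scene [[391.3, 0.0, 254.9], [0.0, 391.3, 187.0], [0.0, 0.0, 1.0]] [-0.0910756  0.         0.         0.         0.       ] [[-0.172, 0.985, -0.01], [0.657, 0.107, -0.746], [-0.734, -0.135, -0.666]] [ 0.11  -0.245  1.6  ] [1.35411377 0.13341225 0.88344859]
top [[409.2, 0.0, 261.8], [0.0, 409.2, 188.8], [0.0, 0.0, 1.0]] [-0.13912062  0.          0.          0.          0.        ] [[-0.074, -0.997, -0.003], [-0.976, 0.073, -0.205], [0.204, -0.013, -0.979]] [0.015 0.573 1.363] [ 0.28163936 -0.01022643  1.45124141]
```

View pics/scene0.png

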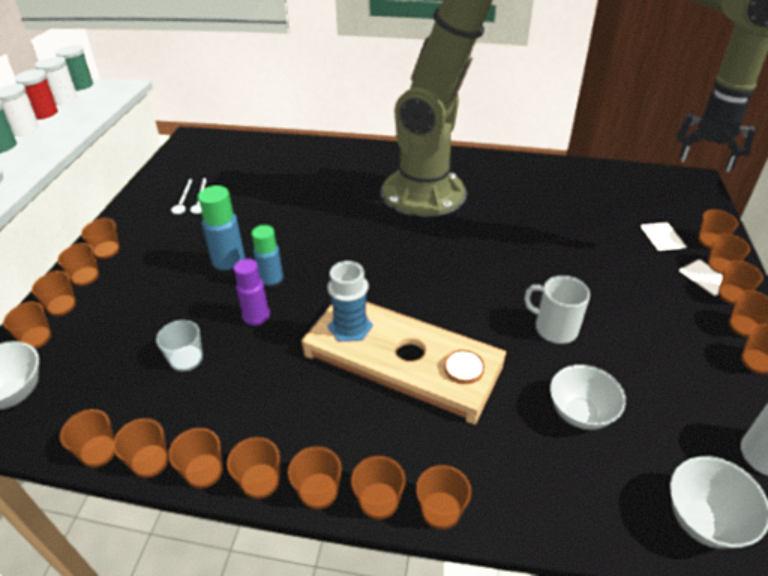

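View pics/top0.png

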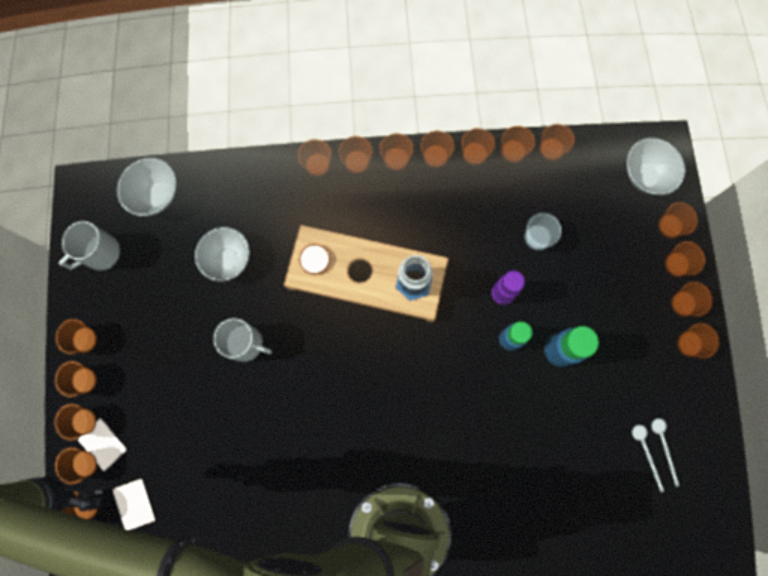

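Candidates for the plunger, in view pixels (scene / top):
- Large green-headed piston: (223,230) / (572,346).
- Small green-headed piston: (266,255) / (516,335).
- Purple piston: (252,292) / (508,287).

I choose the small green one. The funnel stands on the chamber at scene (347,275) / top (415,270). The empty hole is at (410,351) / (359,270), and the paper at (464,366) / (314,259).

```bash
cat > h.py <<'E'
from station import *
import cv2,numpy as np
from scipy.spatial.transform import Rotation as Rn
def ray(c,uv):
    n=cv2.undistortPoints(np.float64(uv).reshape(-1,1,2),c["mtx"],c["distortion"]).reshape(-1,2)
    R=np.array(c["R"]);return -R.T@np.array(c["t"]),np.c_[n,np.ones(len(n))]@R
def plane(c,uv,z):
    o,d=ray(c,uv);return (o+d*((z-o[2])/d[:,2])[:,None])[:,:2]
def tri(c1,u1,c2,u2):
    o1,d1=ray(c1,u1);o2,d2=ray(c2,u2);d1=d1[0];d2=d2[0]
    s=np.linalg.lstsq(np.c_[d1,-d2],o2-o1,rcond=None)[0]
    a=o1+s[0]*d1;b=o2+s[1]*d2;return (a+b)/2,np.linalg.norm(a-b)
def proj(c,X):
    return cv2.projectPoints(np.float64(X).reshape(-1,1,3),cv2.Rodrigues(np.array(c["R"]))[0],np.array(c["t"]),c["mtx"],c["distortion"])[0].reshape(-1,2)
def blobs(m,amin=30):
    n,l,st,ce=cv2.connectedComponentsWithStats(m.astype(np.uint8))
    return [(ce[i],st[i],l==i) for i in range(1,n) if st[i][4]>=amin]
def hsv(c): return cv2.cvtColor(c["img"],cv2.COLOR_RGB2HSV)
def circ(p,r):
    a=np.linspace(0,2*np.pi,40);return np.c_[p[0]+r*np.cos(a),p[1]+r*np.sin(a),np.full(40,p[2])]
def fitcirc(P):
    A=np.c_[2*P,np.ones(len(P))];x=np.linalg.lstsq(A,(P**2).sum(1),rcond=None)[0]
    return x[:2],np.sqrt(x[2]+x[:2]@x[:2])
E
python3 - <<'E'
from h import *
C={n:capture(n) for n in("scene","top")}
G={}
for n,c in C.items():
    H=hsv(c);h,s,v=[H[...,i].astype(int) for i in range(3)]
    g=(h>50)&(h<75)&(s>120)&(v>60)
    G[n]=[(b[0],b[1]) for b in blobs(g)]
    print(n,"green",[(b[0].round(1),b[1].tolist()) for b in G[n]])
    w=(h>8)&(h<28)&(s>60)&(v>120)
    B=max(blobs(w,200),key=lambda b:b[1][4] if 200>b[0][1]>130 else 0)
    print(" wood",B[1].tolist())
    hull=cv2.convexHull(np.argwhere(B[2])[:,::-1].astype(np.int32))
    hm=cv2.fillConvexPoly(np.zeros(h.shape,np.uint8),hull,1)>0
    for nm,m,z in(("hole",hm&(v<60),.045),("paper",hm&(s<60)&(v>170),.059)):
        for b in blobs(m,40):
            ct=cv2.findContours(b[2].astype(np.uint8),cv2.RETR_EXTERNAL,cv2.CHAIN_APPROX_NONE)[0][0][:,0]
            P=plane(c,ct,z);print(" ",nm,b[0].round(1),b[1][4],fitcirc(P))
    q=cv2.approxPolyDP(hull,8,True)[:,0];print(" quad",q.tolist(),plane(c,q,.045).round(3).tolist())
E
```

```text
scene green [(array([143.7, 136. ]), [131, 123, 25, 27, 500]), (array([175.5, 158.5]), [167, 149, 18, 20, 274])]
 wood [467, 140, 45, 108, 1103]
  hole [485. 205.] 51 (array([0.39847262, 0.68514944]), np.float64(0.019017701078787124))
  hole [493.4 227. ] 59 (array([0.49364009, 0.68747214]), np.float64(0.018779377458378134))
  paper [477.7 185.1] 49 (array([0.32163602, 0.67544262]), np.float64(0.020072082033128682))
 quad [[511, 247], [497, 241], [479, 194], [472, 140], [503, 194]] [[0.564, 0.724], [0.547, 0.688], [0.346, 0.684], [0.03, 0.737], [0.333, 0.766]]
top green [(array([346.5, 221.3]), [339, 214, 16, 15, 196]), (array([386.8, 228. ]), [374, 217, 26, 22, 438])]
 wood [189, 150, 110, 64, 3352]
  hole [239.5 180.4] 141 (array([0.61146224, 0.04790009]), np.float64(0.022678289379661824))
  hole [276.6 182.4] 51 (array([ 0.59488235, -0.08162476]), np.float64(0.013793320472389113))
  paper [209.1 172.4] 268 (array([0.64512843, 0.15244408]), np.float64(0.031472187288718))
  paper [274.3 181.6] 168 (array([ 0.59898145, -0.07830441]), np.float64(0.03446281434246769))
 quad [[298, 172], [288, 213], [189, 189], [200, 150]] [[0.626, -0.161], [0.483, -0.112], [0.594, 0.228], [0.734, 0.183]]
```

```bash
python3 - <<'E'
from h import *
C={n:capture(n) for n in("scene","top")}
p,e=tri(C["scene"],[175.5,158.5],C["top"],[346.5,221.3]);print("plunger",p,e)
p2,e2=tri(C["scene"],[143.7,136.],C["top"],[386.8,228.]);print("big",p2,e2)
ctr=np.array([.609,.0345]);y=np.array([.305,.952]);y/=np.linalg.norm(y)
mo=ctr-.115*y;ho=ctr+.015*y;print(mo,ho)
ims=[]
for n,c in C.items():
    im=cv2.resize(c["img"][:,:,::-1],None,fx=4,fy=4,interpolation=cv2.INTER_CUBIC)
    for X in(circ([*mo,.188],.03),circ([*ho,.045],.03),circ([*p[:2],.145],.023),circ([*p[:2],0.],.028)):
        q=proj(c,X)*4+1.5;cv2.polylines(im,[q.astype(np.int32)],True,(0,0,255),1)
    cc=proj(c,[[*((mo+p[:2])/2),.1]])[0]*4
    x0,y0=(cc-[200,280]).astype(int);x0-=40;ims.append(im[y0:y0+560,max(x0,0):max(x0,0)+400])
cv2.imwrite("pics/c1.png",np.hstack(ims))
E
```

```text
plunger [ 0.42838912 -0.29358155  0.12858535] 0.0030765324579326648
big [ 0.39088519 -0.40813889  0.17817576] 0.005259543997042791
[ 0.57391323 -0.07501675] [0.61357654 0.04878479]
```

View pics/c1.png

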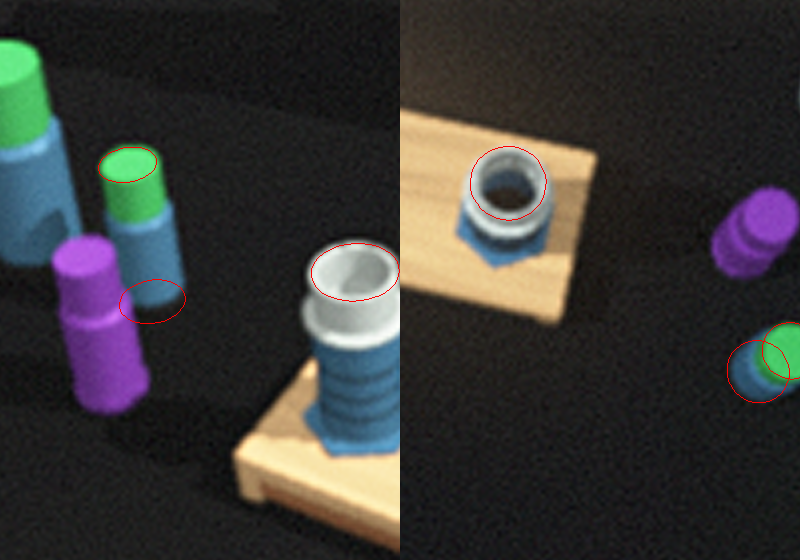

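The crop confirms the choice: the small green piston, head at crop (131,165) in scene. It is clear of the purple and the large green ones. Next I refine the axes using the lateral bearings from both cameras, plus the funnel's collar.

```bash
python3 - <<'E'
from h import *
C={n:capture(n) for n in("scene","top")}
def bear(u1,u2):
    A=[];b=[]
    for c,u in((C["scene"],u1),(C["top"],u2)):
        o,d=ray(c,u);d=d[0];n=np.array([-d[1],d[0]]);n/=np.linalg.norm(n);A.append(n);b.append(n@o[:2])
    return np.linalg.solve(A,b)
print("plunger",bear([175.5,158.5],[346.5,221.3]),"big",bear([143.7,136.],[386.8,228.]))
def purple(c):
    H=hsv(c);return max(blobs((H[...,0]>135)&(H[...,0]<160)&(H[...,1]>120)),key=lambda b:b[1][4])[0]
a,b=purple(C["scene"]),purple(C["top"]);print("purple",bear(a,b))
# funnel: bright grey, low saturation near expected
F=[]
for n,c in C.items():
    H=hsv(c);cc=proj(c,[[.574,-.075,.16]])[0]
    m=(H[...,1]<70)&(H[...,2]>90);yy,xx=np.mgrid[:384,:512];m&=np.hypot(xx-cc[0],yy-cc[1])<26
    B=max(blobs(m),key=lambda b:b[1][4])
    hull=cv2.convexHull(np.argwhere(B[2])[:,::-1].astype(np.int32))
    M=cv2.moments(hull);F.append([M["m10"]/M["m00"],M["m01"]/M["m00"]]);print(n,F[-1],B[1].tolist())
print("funnel",bear(*F))
s=get_state();print(Rn.from_rotvec(s["ee_rot"]).as_matrix().round(3),s["tool_pos"])
E
```

```text
plunger [ 0.42741184 -0.29240864] big [ 0.39028939 -0.40567041]
purple [ 0.54069981 -0.28960545]
scene [231.23156714325762, 187.07933837959067] [218, 173, 28, 28, 607]
top [275.8882183908046, 184.80488505747127] [263, 170, 26, 31, 387]
funnel [ 0.57401134 -0.07602471]
[[-0.968  0.249 -0.   ]
 [ 0.249  0.968 -0.   ]
 [-0.    -0.    -1.   ]] [0.16195085 0.62942377 0.23118578]
```

```bash
cat >> h.py <<'E'
def goal(pos,yaw,tilt=0.,axis='x'):
    """tool down, closing line at yaw (deg); tilt (rad) about tool x or y"""
    a=np.radians(yaw);y=np.array([np.cos(a),np.sin(a),0]);z=np.array([0,0,-1.]);R=np.c_[np.cross(y,z),y,z]
    return np.array(pos,float),R@Rn.from_rotvec([tilt,0,0] if axis=='x' else [0,tilt,0]).as_matrix()
def rel(*goals,base=None):
    s=get_state()
    p0,R0=(np.array(s["tool_pos"]),Rn.from_rotvec(s["ee_rot"]).as_matrix()) if base is None else base
    for p,R in goals:
        print("shift cm",(R0.T@(p-p0)*100).round(2),"turn",Rn.from_matrix(R0.T@R).as_rotvec().round(3))
E
python3 - <<'E'
from h import *
rel(goal([.574,-.0755,.30],-8))
E
```

```text
shift cm [-57.47 -58.01  -6.86] turn [-0.     0.     1.459]
```

Request:
{"method": "apply_moves", "body": {
  "steps": [
    [[0,0,-6.9],[0,0,0],1],
    [[-8,-8,-6.9],[0,0,0.15],1],
    [[-57.5,-58,-6.9],[0,0,1.46],1],
    [[-57.5,-58,-6.9],[0,0,1.46],1],
    [[-57.5,-58,-6.9],[0,0,1.46],1],
    [[-57.5,-58,-6.9],[0,0,1.46],1],
    [[-57.5,-58,-6.9],[0,0,1.46],1],
    [[-57.5,-58,-6.9],[0,0,1.46],1],
    [[-57.5,-58,-6.9],[0,0,1.46],1],
    [[-57.5,-58,-6.9],[0,0,1.46],1],
    [[-57.5,-58,-6.9],[0,0,1.46],1],
    [[-57.5,-58,-6.9],[0,0,1.46],1],
    [[-57.5,-58,-6.9],[0,0,1.46],1],
    [[-57.5,-58,-6.9],[0,0,1.46],1],
    [[-57.5,-58,-6.9],[0,0,1.46],1],
    [[-57.5,-58,-6.9],[0,0,1.46],1],
    [[-57.5,-58,-6.9],[0,0,1.46],1],
    [[-57.5,-58,-6.9],[0,0,1.46],1]
  ]
}}

```text
clock: 2.65
tool_pos: [0.5741, -0.0737, 0.3006]
ee_rot: [-2.369, -2.062, -0.002]
contact_force: [0.7, 0.0, 0.1]
width: 0.997
grasp_force: 0.0
```

```bash
python3 - <<'E'
from h import *
s=get_state();print(s["clock"],s["tool_pos"],s["q"],s["contact_force"]);rel(goal([.574,-.0755,.30],-8),goal([.574,-.0755,.152],-8))
c=capture("top");s0=capture("scene")
a=cv2.resize(c["img"][:,:,::-1][130:230,220:360],None,fx=3,fy=3);b=cv2.resize(s0["img"][:,:,::-1][130:230,160:300],None,fx=3,fy=3)
cv2.imwrite("pics/c2.png",np.hstack([a,b])[:,:800])
E
```

```text
2.65 [ 0.57414907 -0.07367733  0.30055777] [-0.55618105  0.16489279  0.73038283  1.54887447 -0.11157437  1.46981862
  0.04053094] [0.70706627 0.02125559 0.10645091]
shift cm [-0.18  0.01  0.06] turn [ 0.    -0.001  0.001]
shift cm [-2.000e-01  1.000e-02  1.486e+01] turn [ 0.    -0.001  0.001]
```

Request:
{"method": "apply_moves", "body": {
  "steps": [
    [[-0.15,0,5],[0,0,0],1],
    [[-0.15,0,9],[0,0,0],1],
    [[-0.15,0,12],[0,0,0],1],
    [[-0.15,0,14],[0,0,0],1],
    [[-0.15,0,14.8],[0,0,0],1],
    [[-0.15,0,14.8],[0,0,0],1],
    [[-0.15,0,14.8],[0,0,0],0.3],
    [[-0.15,0,14.8],[0,0,0],0.3],
    [[-0.15,0,14.8],[0,0,0],0.3],
    [[-0.15,0,14.8],[0,0,0],0.3],
    [[-0.15,0,14.8],[0,0,0],0.3],
    [[-0.15,0,14.8],[0,0,0],0.3]
  ]
}}

```text
clock: 4.25
tool_pos: [0.5753, -0.0771, 0.154]
ee_rot: [2.371, 2.058, 0.004]
contact_force: [0.1, -0.1, 6.2]
width: 0.686
grasp_force: 64.8
```

Request:
{"method": "apply_moves", "body": {
  "steps": [
    [[0,0,-0.5],[0,0,0],0.3],
    [[0,0,-1.5],[0,0,0],0.3],
    [[0,0,-3],[0,0,0],0.3],
    [[0,0,-5],[0,0,0],0.3],
    [[0,0,-7],[0,0,0],0.3],
    [[0,0,-8],[0,0,0],0.3],
    [[0,0,-8],[0,0,0],0.3]
  ]
}}

```text
clock: 5.12
tool_pos: [0.5746, -0.077, 0.2332]
ee_rot: [2.372, 2.059, 0.002]
contact_force: [-0.5, 1.0, -0.7]
width: 0.682
grasp_force: 64.5
```

```bash
python3 - <<'E'
from h import *
s=get_state();print(s["tool_pos"],s["contact_force"],s["grasp_force"],s["width"]);rel(goal([.6135,.0485,.232],-8),goal([.6135,.0485,.05],-8))
c=capture("top");s0=capture("scene")
a=cv2.resize(c["img"][:,:,::-1][120:240,220:350],None,fx=3,fy=3);b=cv2.resize(s0["img"][:,:,::-1][120:240,170:300],None,fx=3,fy=3)
cv2.imwrite("pics/c3.png",np.hstack([a,b])[:,:800])
E
```

```text
[ 0.57457782 -0.07701683  0.23323019] [-0.51243303  1.02328152 -0.73107096] 64.4716465473175 0.6823741516375913
shift cm [12.97  2.09  0.13] turn [ 0.002 -0.    -0.001]
shift cm [12.97  2.06 18.33] turn [ 0.002 -0.    -0.001]
```

View pics/c3.png

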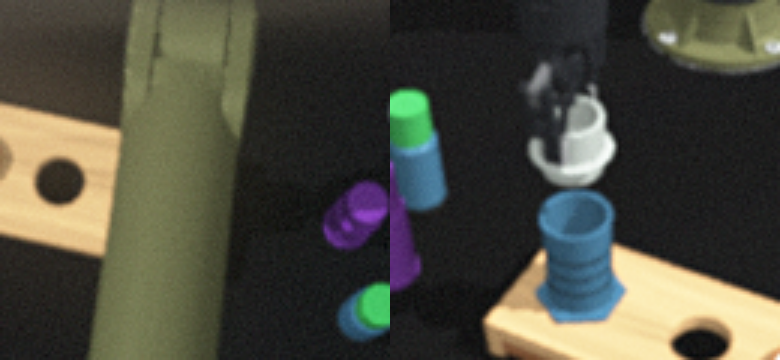

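The picture shows the funnel held at crop (570,140), upright and clear of the now open chamber mouth at (575,218).

Request:
{"method": "apply_moves", "body": {
  "steps": [
    [[3,0.5,0],[0,0,0],0.3],
    [[7,1.2,0],[0,0,0],0.3],
    [[11,1.9,0],[0,0,0],0.3],
    [[12.9,2.1,0.1],[0,0,0],0.3],
    [[12.9,2.1,4],[0,0,0],0.3],
    [[12.9,2.1,8],[0,0,0],0.3],
    [[12.9,2.1,12],[0,0,0],0.3],
    [[12.9,2.1,14.5],[0,0,0],0.3],
    [[12.9,2.1,15.3],[0,0,0],0.3],
    [[12.9,2.1,15.3],[0,0,0],0.3]
  ]
}}

```text
clock: 6.48
tool_pos: [0.6129, 0.0471, 0.0793]
ee_rot: [2.373, 2.058, -0.001]
contact_force: [-0.6, -0.1, -1.0]
width: 0.688
grasp_force: 64.5
```

```bash
python3 - <<'E'
from h import *
s=get_state();print(s["tool_pos"],s["contact_force"],s["grasp_force"],s["width"]);rel(goal([.6135,.0485,.06],-8))
c=capture("top");s0=capture("scene")
a=cv2.resize(c["img"][:,:,::-1][120:220,190:310],None,fx=3,fy=3);b=cv2.resize(s0["img"][:,:,::-1][170:270,200:320],None,fx=4,fy=4)
b2=b.copy()
q=proj(s0,circ([s["tool_pos"][0],s["tool_pos"][1]+.0015,s["tool_pos"][2]-.004],.037))
cv2.polylines(b2,[((q-[200,170])*4+1.5).astype(np.int32)],True,(0,0,255),1)
q=proj(s0,circ([.6135,.0488,.045],.03))
cv2.polylines(b2,[((q-[200,170])*4+1.5).astype(np.int32)],True,(255,0,0),1)
cv2.imwrite("pics/c4.png",b2)
E
```

```text
[0.61292483 0.04706816 0.0792986 ] [-0.62609014 -0.09962292 -1.00629839] 64.5467509701848 0.6875803353579125
shift cm [0.15 0.04 1.93] turn [-0.     0.001 -0.002]
```

View pics/c4.png

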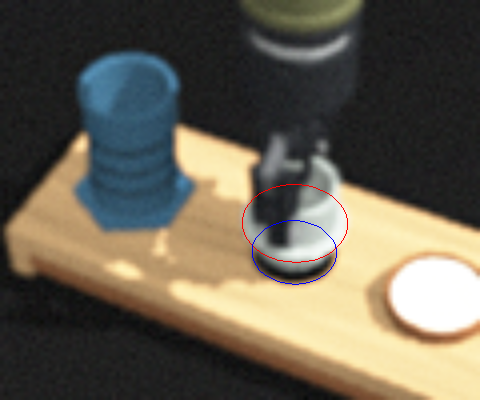

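The funnel hangs with its flange at crop (294,222) and its spigot over the hole at (294,252), so it is lined up. I lower it.

Request:
{"method": "apply_moves", "body": {
  "steps": [
    [[0,0,0.5],[0,0,0],0.3],
    [[0,0,1],[0,0,0],0.3],
    [[0,0,1.4],[0,0,0],0.3],
    [[0,0,1.7],[0,0,0],0.3],
    [[0,0,1.7],[0,0,0],0.3]
  ]
}}

```text
clock: 7.2
tool_pos: [0.6128, 0.0479, 0.062]
ee_rot: [-2.372, -2.059, 0.001]
contact_force: [-0.2, 0.1, -1.1]
width: 0.684
grasp_force: 64.5
```

Request:
{"method": "apply_moves", "body": {
  "steps": [
    [[0,0,0.4],[0,0,0],0.3],
    [[0,0,0.8],[0,0,0],0.3],
    [[0,0,1.0],[0,0,0],0.3],
    [[0,0,1.2],[0,0,0],0.3],
    [[0,0,1.2],[0,0,0],0.3]
  ]
}}

```text
clock: 7.82
tool_pos: [0.613, 0.0478, 0.0502]
ee_rot: [-2.372, -2.059, 0.0]
contact_force: [-0.7, 0.1, -1.0]
width: 0.681
grasp_force: 64.5
```

Request:
{"method": "apply_moves", "body": {
  "steps": [
    [[0,0,0.1],[0,0,0],0.3],
    [[0,0,0.15],[0,0,0],0.3],
    [[0,0,0.2],[0,0,0],0.3],
    [[0,0,0.2],[0,0,0],0.3]
  ]
}}

```text
clock: 8.32
tool_pos: [0.6131, 0.0479, 0.0491]
ee_rot: [-2.372, -2.059, -0.001]
contact_force: [-2.7, -0.1, 5.8]
width: 0.683
grasp_force: 65.2
```

Request:
{"method": "apply_moves", "body": {
  "steps": [
    [[0,0,0],[0,0,0],1],
    [[0,0,0],[0,0,0],1],
    [[0,0,0],[0,0,0],1],
    [[0,0,0],[0,0,0],1],
    [[0,0,-1.5],[0,0,0],1],
    [[0,0,-5],[0,0,0],1],
    [[0,0,-10],[0,0,0],1],
    [[0,0,-15],[0,0,0],1],
    [[0,0,-20],[0,0,0],1],
    [[0,0,-24],[0,0,0],1],
    [[0,0,-24],[0,0,0],1]
  ]
}}

```text
clock: 9.7
tool_pos: [0.615, 0.0472, 0.2935]
ee_rot: [2.37, 2.056, 0.012]
contact_force: [0.3, 0.5, -0.8]
width: 1.0
grasp_force: 0.0
```

```bash
python3 - <<'E'
from h import *
s=get_state();print(s["clock"],s["tool_pos"],s["width"])
rel(goal([.4275,-.2925,.26],-34),goal([.4275,-.2925,.108],-34))
E
```

```text
9.7 [0.61499408 0.04724166 0.2935376 ] 1.000088101844727
shift cm [-36.29 -13.79   3.14] turn [ 0.007 -0.005  0.452]
shift cm [-36.33 -13.91  18.34] turn [ 0.007 -0.005  0.452]
```

```bash
python3 - <<'E'
from h import *
rel(goal([.4275,-.2925,.24],37))
C={n:capture(n) for n in("scene","top")}
# mouth: blue-grey rim from scene/top
for n,c in C.items():
    H=hsv(c);cc=proj(c,[[.574,-.0755,.150]])[0];print(n,cc)
ims=[]
for n,c in C.items():
    cc=proj(c,[[.594,-.013,.1]])[0];x0,y0=int(cc[0]-45),int(cc[1]-45)
    im=cv2.resize(c["img"][y0:y0+90,x0:x0+90,::-1],None,fx=4.4,fy=4.4,interpolation=cv2.INTER_CUBIC)
    for X in(circ([.574,-.0755,.15],.034),circ([.574,-.0755,.15],.029),circ([.6135,.0488,.049],.037)):
        cv2.polylines(im,[((proj(c,X)-[x0,y0])*4.4+1.7).astype(np.int32)],True,(0,0,255),1)
    ims.append(im)
cv2.imwrite("pics/c5.png",np.hstack(ims))
E
```

```text
shift cm [-36.3  -13.81   5.14] turn [ 0.009  0.    -0.787]
scene [231.70463519 191.40623251]
top [276.20581231 181.50670209]
```

View pics/c5.png

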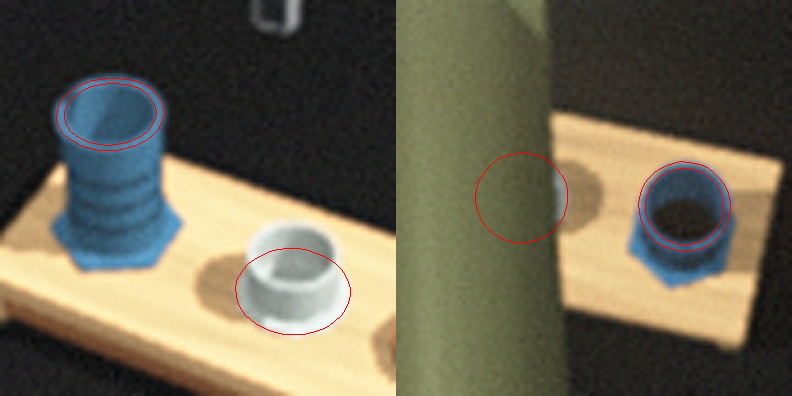

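The funnel sits seated in the hole at crop (292,290). The mouth overlay at scene (110,115) and top (685,205) lies on the rim. On to the plunger.

Request:
{"method": "apply_moves", "body": {
  "steps": [
    [[-36.3,-13.8,3],[0.009,0,-0.787],1],
    [[-36.3,-13.8,3],[0.009,0,-0.787],1],
    [[-36.3,-13.8,3],[0.009,0,-0.787],1],
    [[-36.3,-13.8,3],[0.009,0,-0.787],1],
    [[-36.3,-13.8,3],[0.009,0,-0.787],1],
    [[-36.3,-13.8,3],[0.009,0,-0.787],1],
    [[-36.3,-13.8,3],[0.009,0,-0.787],1],
    [[-36.3,-13.8,3],[0.009,0,-0.787],1],
    [[-36.3,-13.8,5],[0.009,0,-0.787],1],
    [[-36.3,-13.8,5],[0.009,0,-0.787],1]
  ]
}}

```text
clock: 11.05
tool_pos: [0.4259, -0.2893, 0.2367]
ee_rot: [-1.392, -2.805, 0.009]
contact_force: [0.5, 0.5, 0.3]
width: 1.002
grasp_force: 0.0
```

```bash
python3 - <<'E'
from h import *
s=get_state();print(s["clock"],s["tool_pos"],s["q"].round(2))
rel(goal([.4275,-.2925,.107],37))
E
```

```text
11.05 [ 0.42586841 -0.28933416  0.23671855] [-0.31  0.02  0.88  1.79 -0.01  1.34  1.22]
shift cm [-0.44  0.07 12.97] turn [-0.01  -0.007  0.004]
```

Request:
{"method": "apply_moves", "body": {
  "steps": [
    [[-0.4,0.05,3],[-0.01,-0.007,0],1],
    [[-0.4,0.05,7],[-0.01,-0.007,0],1],
    [[-0.4,0.05,10.5],[-0.01,-0.007,0],1],
    [[-0.4,0.05,12.4],[-0.01,-0.007,0],1],
    [[-0.4,0.05,13],[-0.01,-0.007,0],1],
    [[-0.4,0.05,13],[-0.01,-0.007,0],1]
  ]
}}

```text
clock: 11.8
tool_pos: [0.4278, -0.2954, 0.109]
ee_rot: [1.398, 2.808, 0.0]
contact_force: [0.3, -0.7, 1.1]
width: 1.005
grasp_force: 0.0
```

Request:
{"method": "apply_moves", "body": {
  "steps": [
    [[0,0,0],[0,0,0],0.3],
    [[0,0,0],[0,0,0],0.3],
    [[0,0,0],[0,0,0],0.3],
    [[0,0,0],[0,0,0],0.3],
    [[0,0,0],[0,0,0],0.3],
    [[0,0,0],[0,0,0],0.3],
    [[0,0,0],[0,0,0],0.3]
  ]
}}

```text
clock: 12.68
tool_pos: [0.428, -0.2957, 0.1094]
ee_rot: [1.399, 2.806, 0.001]
contact_force: [0.5, 1.7, 6.1]
width: 0.528
grasp_force: 61.0
```

```bash
python3 - <<'E'
from h import *
s=get_state();print(s["clock"],s["tool_pos"],s["width"],s["grasp_force"],s["qvel"].round(3),s["contact_force"])
E
```

```text
12.675 [ 0.42799818 -0.29567088  0.10939289] 0.5279487745673063 61.030911471114564 [-0.001 -0.001 -0.001  0.001 -0.002  0.001 -0.   ] [0.48434849 1.65182756 6.12163252]
```

Request:
{"method": "apply_moves", "body": {
  "steps": [
    [[0,0,0],[0,0,0],1],
    [[0,0,0],[0,0,0],1],
    [[0,0,0],[0,0,0],1],
    [[0,0,0],[0,0,0],1],
    [[0,0,0],[0,0,0],1],
    [[0,0,0],[0,0,0.35],1],
    [[0,0,0],[0,0,0.7],1],
    [[0,0,0],[0,0,1.05],1],
    [[0,0,0],[0,0,1.4],1],
    [[0,0,0],[0,0,1.57],1],
    [[0,0,0],[0,0,1.57],1],
    [[0,0,0],[0,0,1.57],1],
    [[0,0,0],[0,0,1.57],1],
    [[0,0,0],[0,0,1.57],1],
    [[0,0,0],[0,0,1.57],1]
  ]
}}

```text
clock: 14.55
tool_pos: [0.4272, -0.2953, 0.1082]
ee_rot: [2.976, 0.999, 0.004]
contact_force: [0.0, 0.2, -0.1]
width: 1.003
grasp_force: 0.0
```

Request:
{"method": "apply_moves", "body": {
  "steps": [
    [[0,0,0],[0,0,0],0.3],
    [[0,0,0],[0,0,0],0.3],
    [[0,0,0],[0,0,0],0.3],
    [[0,0,0],[0,0,0],0.3],
    [[0,0,0],[0,0,0],0.3],
    [[0,0,0],[0,0,0],0.3],
    [[0,0,0],[0,0,0],0.3]
  ]
}}

```text
clock: 15.42
tool_pos: [0.4272, -0.2953, 0.1086]
ee_rot: [2.976, 0.998, 0.005]
contact_force: [-1.6, 1.4, 6.0]
width: 0.522
grasp_force: 61.1
```

```bash
python3 - <<'E'
from h import *
s=get_state();print(s["clock"],s["tool_pos"],s["width"],s["grasp_force"],s["qvel"].round(3),s["q"].round(2))
print(Rn.from_rotvec(s["ee_rot"]).as_matrix().round(4))
E
```

```text
15.425 [ 0.42716673 -0.29529018  0.10863184] 0.5216824514126784 61.119328304193914 [-0.001  0.     0.001  0.    -0.001  0.     0.   ] [-0.46  0.26  1.15  1.95 -0.27  1.09 -0.13]
[[ 0.7979  0.6028  0.0038]
 [ 0.6028 -0.7979 -0.0012]
 [ 0.0023  0.0033 -1.    ]]
```

Request:
{"method": "apply_moves", "body": {
  "steps": [
    [[0,0,-1],[0,0,0],0.3],
    [[0,0,-4],[0,0,0],0.3],
    [[0,0,-8],[0,0,0],0.3],
    [[0,0,-13],[0,0,0],0.3],
    [[0,0,-18],[0,0,0],0.3],
    [[0,0,-21],[0,0,0],0.3],
    [[0,0,-21],[0,0,0],0.3]
  ]
}}

```text
clock: 16.3
tool_pos: [0.4273, -0.296, 0.3204]
ee_rot: [2.974, 0.996, 0.011]
contact_force: [0.4, 0.5, -2.2]
width: 0.522
grasp_force: 61.9
```

```bash
cat >> h.py <<'E'
M=np.array([.574,-.0755])
def foot(z,tilt,off=0.,yaw=-26,L=.1086):
    p,R=goal([0,0,0],yaw,tilt);a=np.radians(yaw)
    F=np.array([M[0]+off*np.cos(a),M[1]+off*np.sin(a),z]);return F-L*R[:,2],R
E
python3 - <<'E'
from h import *
s=get_state();print(s["clock"],s["tool_pos"],s["width"],s["grasp_force"],s["q"].round(2))
rel(foot(.21,0),foot(.20,.3,-.0015))
C={n:capture(n) for n in("scene","top")}
c=C["scene"];im=cv2.resize(c["img"][90:240,130:290,::-1],None,fx=4,fy=4);R=Rn.from_rotvec(s["ee_rot"]).as_matrix()
cv2.imwrite("pics/c6.png",im)
E
```

```text
16.3 [ 0.42725014 -0.29598006  0.32036106] 0.5222273074704612 61.93218410247937 [-0.62 -0.06  1.15  1.66  0.05  1.49 -0.4 ]
shift cm [25.   -8.76  0.24] turn [ 0.008 -0.003 -0.47 ]
shift cm [26.37 -6.04  1.76] turn [ 0.303 -0.074 -0.466]
```

Request:
{"method": "apply_moves", "body": {
  "steps": [
    [[3,-1,0.2],[0,0,-0.06],0.3],
    [[8,-3,0.2],[0,0,-0.16],0.3],
    [[13,-4.6,0.2],[0,0,-0.26],0.3],
    [[18,-6.3,0.2],[0,0,-0.36],0.3],
    [[22.5,-8,0.2],[0,0,-0.44],0.3],
    [[25,-8.8,0.2],[0.008,0,-0.47],0.3],
    [[25,-8.8,0.2],[0.008,0,-0.47],0.3],
    [[25,-8.8,0.2],[0.008,0,-0.47],0.3]
  ]
}}

```text
clock: 17.4
tool_pos: [0.5721, -0.0744, 0.3152]
ee_rot: [-2.661, -1.662, 0.005]
contact_force: [-0.7, -0.2, -2.0]
width: 0.522
grasp_force: 61.9
```

```bash
python3 - <<'E'
from h import *
s=get_state();print(s["clock"],s["tool_pos"],s["width"],s["grasp_force"],s["q"].round(2),s["qvel"].round(2))
rel(foot(.21,0),foot(.20,.15,-.0015),foot(.19,.3,-.0015),foot(.16,.3,-.0015))
E
```

```text
17.4 [ 0.5720935  -0.07441554  0.31515691] 0.5220181507400801 61.87608759384602 [-0.76  0.2   0.99  1.53 -0.17  1.51 -0.22] [ 0.01 -0.02  0.02 -0.    0.    0.    0.  ]
shift cm [-0.01  0.22 -0.35] turn [-0.005  0.    -0.001]
shift cm [-0.01  1.7   0.77] turn [ 0.145  0.    -0.001]
shift cm [-0.01  3.29  2.12] turn [ 0.295  0.    -0.001]
shift cm [-0.01  3.31  5.12] turn [ 0.295  0.    -0.001]
```

Request:
{"method": "apply_moves", "body": {
  "steps": [
    [[0,0.8,0],[0.05,0,0],0.3],
    [[0,1.7,0.8],[0.145,0,0],0.3],
    [[0,2.5,1.4],[0.22,0,0],0.3],
    [[0,3.3,2.1],[0.295,0,0],0.3],
    [[0,3.3,3.5],[0.295,0,0],0.3],
    [[0,3.3,4.8],[0.295,0,0],0.3],
    [[0,3.3,5.1],[0.295,0,0],0.3],
    [[0,3.3,5.1],[0.295,0,0],0.3]
  ]
}}

```text
clock: 18.4
tool_pos: [0.602, -0.0877, 0.266]
ee_rot: [-2.441, -1.527, 0.225]
contact_force: [0.5, -0.1, -1.2]
width: 0.52
grasp_force: 62.5
```

```bash
python3 - <<'E'
from h import *
s=get_state();print(s["clock"],s["tool_pos"],s["ee_rot"],s["width"],s["grasp_force"],s["q"].round(2),s["contact_force"])
rel(foot(.16,.3,-.0015),foot(.148,.3,-.0015))
R=Rn.from_rotvec(s["ee_rot"]).as_matrix();F=s["tool_pos"]+.1086*R[:,2];print("foot",F)
a=[]
for n in("scene","top"):
    c=capture(n);cc=proj(c,[[.574,-.0755,.17]])[0];x0,y0=int(cc[0]-30),int(cc[1]-40)
    im=cv2.resize(c["img"][y0:y0+75,x0:x0+60,::-1],None,fx=6.6,fy=6.6,interpolation=cv2.INTER_CUBIC)
    X=circ([0,0,0],.028)+[0,0,.012]
    Y=circ([0,0,0],.023)+[0,0,.145];f=lambda X:F+X@np.c_[R[:,0],-R[:,1],-R[:,2]].T
    for P,k in((circ([.574,-.0755,.15],.034),(0,0,255)),(f(X),(0,255,255)),(f(Y),(0,255,255))):
        cv2.polylines(im,[((proj(c,P)-[x0,y0])*6.6+2.8).astype(np.int32)],True,k,1)
    a.append(im)
cv2.imwrite("pics/c7.png",np.hstack(a))
E
```

```text
18.4 [ 0.60202603 -0.08767836  0.26603236] [-2.44053962 -1.52691076  0.22516613] 0.5202868624832869 62.54623232642189 [-0.42  0.57  0.91  1.28 -0.45  1.79 -0.02] [ 0.47613163 -0.07038549 -1.15612872]
shift cm [-0.13  0.07  0.22] turn [ 0.002 -0.003  0.002]
shift cm [-0.14  0.43  1.36] turn [ 0.002 -0.003  0.002]
foot [ 0.57351367 -0.07342971  0.1622153 ]
```

View pics/c7.png

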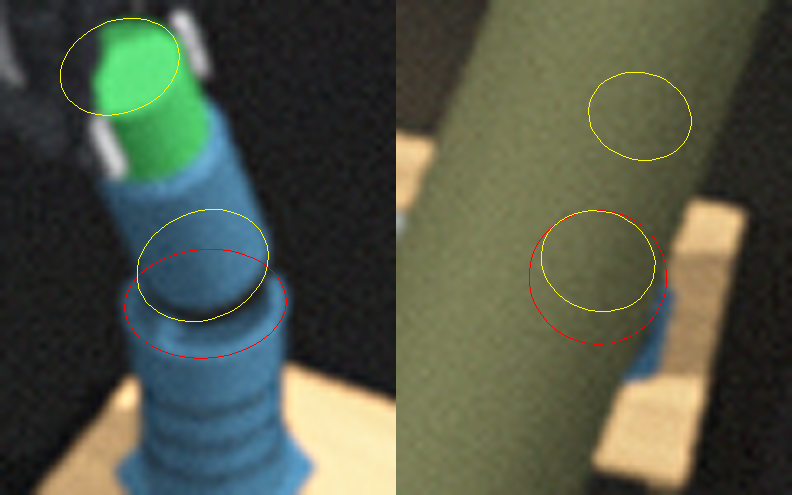

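The picture shows the plunger clearly tilted, about 17°. Its black seal's low edge at crop (205,310) is just over the near-left side of the mouth, centred at (205,303). Next I enter that edge.

Request:
{"method": "apply_moves", "body": {
  "steps": [
    [[-0.1,0.1,0.3],[0,0,0],0.3],
    [[-0.1,0.2,0.6],[0,0,0],0.3],
    [[-0.1,0.3,0.9],[0,0,0],0.3],
    [[-0.1,0.4,1.2],[0,0,0],0.3],
    [[-0.1,0.43,1.35],[0,0,0],0.3],
    [[-0.1,0.43,1.35],[0,0,0],0.3],
    [[-0.1,0.43,1.35],[0,0,0],0.3]
  ]
}}

```text
clock: 19.38
tool_pos: [0.6021, -0.0894, 0.2513]
ee_rot: [-2.441, -1.526, 0.227]
contact_force: [0.4, 0.4, -1.8]
width: 0.52
grasp_force: 62.5
```

```bash
python3 - <<'E'
from h import *
s=get_state();print(s["clock"],s["tool_pos"],s["width"],s["grasp_force"],s["contact_force"],s["ft_torque"])
R=Rn.from_rotvec(s["ee_rot"]).as_matrix();F=s["tool_pos"]+.1086*R[:,2];print("foot",F)
rel(*[foot(z,t,o) for z,t,o in((.148,.3,-.0015),(.148,.2,-.001),(.148,.1,-.0005),(.148,0,0),(.143,0,0))])
E
```

```text
19.375 [ 0.60207734 -0.08936351  0.25128241] 0.5196483132828089 62.54613475408405 [ 0.44033366  0.4498447  -1.80513081] [-0.20590222 -0.40885135 -0.04707458]
foot [ 0.57347159 -0.07517384  0.14748296]
shift cm [ 0.02 -0.08 -0.02] turn [ 0.002 -0.002  0.   ]
shift cm [ 0.02 -1.12  0.01] turn [-0.098 -0.002  0.   ]
shift cm [ 0.02 -2.14  0.16] turn [-0.198 -0.002  0.   ]
shift cm [ 0.02 -3.15  0.41] turn [-0.298 -0.002  0.   ]
shift cm [ 0.01 -3.    0.89] turn [-0.298 -0.002  0.   ]
```

Request:
{"method": "apply_moves", "body": {
  "steps": [
    [[0,-0.35,0],[-0.033,0,0],0.3],
    [[0,-0.8,0],[-0.07,0,0],0.3],
    [[0,-1.3,0.03],[-0.12,0,0],0.3],
    [[0,-1.85,0.12],[-0.17,0,0],0.3],
    [[0,-2.35,0.2],[-0.22,0,0],0.3],
    [[0,-2.85,0.32],[-0.27,0,0],0.3],
    [[0,-3.1,0.4],[-0.297,0,0],0.3],
    [[0,-3.1,0.4],[-0.297,0,0],0.3],
    [[0,-3.1,0.4],[-0.297,0,0],0.3]
  ]
}}

```text
clock: 20.5
tool_pos: [0.5746, -0.0759, 0.2566]
ee_rot: [-2.662, -1.663, -0.001]
contact_force: [0.1, 0.2, -2.0]
width: 0.519
grasp_force: 62.5
```

```bash
python3 - <<'E'
from h import *
s=get_state();print(s["clock"],s["tool_pos"],s["width"],s["contact_force"],s["ft_torque"],s["q"].round(2))
R=Rn.from_rotvec(s["ee_rot"]).as_matrix();F=s["tool_pos"]+.1086*R[:,2];print("foot",F, R[:,2])
rel(foot(.148,0),foot(.140,0))
E
```

```text
20.5 [ 0.5745785  -0.07591447  0.25659018] 0.5193918244031662 [ 0.09958447  0.15837436 -2.01093836] [ 0.02940296 -0.04846328  0.0138799 ] [-0.78  0.24  1.03  1.62 -0.21  1.4  -0.19]
foot [ 0.57450407 -0.07565841  0.1479905 ] [-6.85345125e-04  2.35783834e-03 -9.99996985e-01]
shift cm [ 0.01 -0.07 -0.  ] turn [-0.002 -0.002 -0.   ]
shift cm [ 0.01 -0.07  0.8 ] turn [-0.002 -0.002 -0.   ]
```

Request:
{"method": "apply_moves", "body": {
  "steps": [
    [[0,-0.02,0.2],[0,0,0],0.3],
    [[0,-0.02,0.35],[0,0,0],0.3],
    [[0,-0.02,0.5],[0,0,0],0.3],
    [[0,-0.02,0.65],[0,0,0],0.3],
    [[0,-0.02,0.65],[0,0,0],0.3]
  ]
}}

```text
clock: 21.12
tool_pos: [0.5744, -0.0765, 0.2499]
ee_rot: [-2.664, -1.663, -0.001]
contact_force: [1.4, -2.3, -2.5]
width: 0.525
grasp_force: 62.4
```

Request:
{"method": "apply_moves", "body": {
  "steps": [
    [[-0.03,0.05,0.1],[0,0,0],0.3],
    [[-0.03,0.05,0.3],[0,0,0],0.3],
    [[-0.03,0.05,0.5],[0,0,0],0.3],
    [[-0.03,0.05,0.7],[0,0,0],0.3],
    [[-0.03,0.05,0.7],[0,0,0],0.3]
  ]
}}

```text
clock: 21.75
tool_pos: [0.5745, -0.0764, 0.2428]
ee_rot: [-2.663, -1.663, -0.001]
contact_force: [2.1, -2.6, -2.5]
width: 0.522
grasp_force: 62.4
```

Request:
{"method": "apply_moves", "body": {
  "steps": [
    [[-0.03,0.05,0.2],[0,0,0],0.3],
    [[-0.04,0.07,0.5],[0,0,0],0.3],
    [[-0.04,0.07,0.8],[0,0,0],0.3],
    [[-0.04,0.07,1.1],[0,0,0],0.3],
    [[-0.04,0.07,1.4],[0,0,0],0.3],
    [[-0.04,0.07,1.7],[0,0,0],0.3],
    [[-0.04,0.07,1.7],[0,0,0],0.3]
  ]
}}

```text
clock: 22.62
tool_pos: [0.5748, -0.0767, 0.2255]
ee_rot: [-2.662, -1.663, -0.001]
contact_force: [0.7, -1.8, -2.4]
width: 0.52
grasp_force: 62.4
```

```bash
python3 - <<'E'
from h import *
s=get_state();print(s["clock"],s["tool_pos"],s["width"],s["contact_force"],s["ft_torque"])
R=Rn.from_rotvec(s["ee_rot"]).as_matrix();print("foot",s["tool_pos"]+.1086*R[:,2], R[:,2]);rel(foot(.05,0))
E
```

```text
22.625 [ 0.57476796 -0.07667522  0.22551951] 0.5203608817047681 [ 0.69633907 -1.78605921 -2.4454906 ] [-0.6312036  -0.15869371  0.03312292]
foot [ 0.57465443 -0.07640183  0.11691991] [-0.00104537  0.00251737 -0.99999629]
shift cm [ 0.06 -0.11  6.69] turn [-0.002 -0.002 -0.   ]
```

Request:
{"method": "apply_moves", "body": {
  "steps": [
    [[-0.03,0.02,0.3],[0,0,0],0.3],
    [[-0.03,0.02,0.7],[0,0,0],0.3],
    [[-0.03,0.02,1.1],[0,0,0],0.3],
    [[-0.03,0.02,1.5],[0,0,0],0.3],
    [[-0.03,0.02,1.9],[0,0,0],0.3],
    [[-0.03,0.02,2.3],[0,0,0],0.3],
    [[-0.03,0.02,2.7],[0,0,0],0.3],
    [[-0.03,0.02,3.1],[0,0,0],0.3],
    [[-0.03,0.02,3.5],[0,0,0],0.3],
    [[-0.03,0.02,3.9],[0,0,0],0.3],
    [[-0.03,0.02,4.3],[0,0,0],0.3],
    [[-0.03,0.02,4.7],[0,0,0],0.3],
    [[-0.03,0.02,5.1],[0,0,0],0.3],
    [[-0.03,0.02,5.5],[0,0,0],0.3],
    [[-0.03,0.02,5.8],[0,0,0],0.3],
    [[-0.03,0.02,6.1],[0,0,0],0.3],
    [[-0.03,0.02,6.1],[0,0,0],0.3]
  ]
}}

```text
clock: 24.75
tool_pos: [0.5748, -0.077, 0.1647]
ee_rot: [-2.662, -1.663, -0.001]
contact_force: [-0.1, -0.6, -2.1]
width: 0.524
grasp_force: 62.5
```

Foot at about 0.056; I press the last few millimetres gently.

Request:
{"method": "apply_moves", "body": {
  "steps": [
    [[0,0,0.15],[0,0,0],0.3],
    [[0,0,0.3],[0,0,0],0.3],
    [[0,0,0.42],[0,0,0],0.3],
    [[0,0,0.54],[0,0,0],0.3],
    [[0,0,0.6],[0,0,0],0.3],
    [[0,0,0.6],[0,0,0],0.3]
  ]
}}

```text
clock: 25.5
tool_pos: [0.5749, -0.077, 0.1589]
ee_rot: [-2.662, -1.663, -0.001]
contact_force: [-0.1, -0.8, -2.5]
width: 0.52
grasp_force: 62.5
```

Request:
{"method": "apply_moves", "body": {
  "steps": [
    [[0,0,0.08],[0,0,0],0.3],
    [[0,0,0.16],[0,0,0],0.3],
    [[0,0,0.16],[0,0,0],0.3]
  ]
}}

```text
clock: 25.88
tool_pos: [0.5751, -0.077, 0.1587]
ee_rot: [-2.662, -1.663, -0.002]
contact_force: [-3.8, -0.5, 7.5]
width: 0.526
grasp_force: 63.6
```

Request:
{"method": "apply_moves", "body": {
  "steps": [
    [[0,0,-0.1],[0,0,0],0.3],
    [[0,0,-0.1],[0,0,0],1],
    [[0,0,-0.1],[0,0,0],1],
    [[0,0,-0.1],[0,0,0],1],
    [[0,0,-0.1],[0,0,0],1],
    [[0,0,-0.1],[0,0,0],1],
    [[0,0,-1],[0,0,0],1],
    [[0,0,-3],[0,0,0],1],
    [[0,0,-6],[0,0,0],1],
    [[0,0,-10],[0,0,0],1],
    [[0,0,-14],[0,0,0],1],
    [[0,0,-14],[0,0,0],1]
  ]
}}

```text
clock: 27.38
tool_pos: [0.577, -0.0784, 0.3022]
ee_rot: [2.664, 1.663, 0.012]
contact_force: [-0.4, 0.5, -0.1]
width: 1.0
grasp_force: 0.0
```

```bash
python3 - <<'E'
from h import *
s=get_state();print(s["clock"],s["tool_pos"],s["width"],s["contact_force"])
c=capture("scene");im=cv2.resize(c["img"][100:290,100:420,::-1],None,fx=2.5,fy=2.5,interpolation=cv2.INTER_CUBIC)
for X in(circ([.574,-.0755,.195],.023),circ([.6135,.0488,.103],.03),circ([.6135,.0488,.049],.037)):
    cv2.polylines(im,[((proj(c,X)-[100,100])*2.5+.7).astype(np.int32)],True,(0,0,255),1)
cv2.imwrite("pics/c8.png",im)
E
```

```text
27.375 [ 0.57696785 -0.07839204  0.30219496] 1.000491437946553 [-0.43454915  0.49885444 -0.11490434]
```

View pics/c8.png

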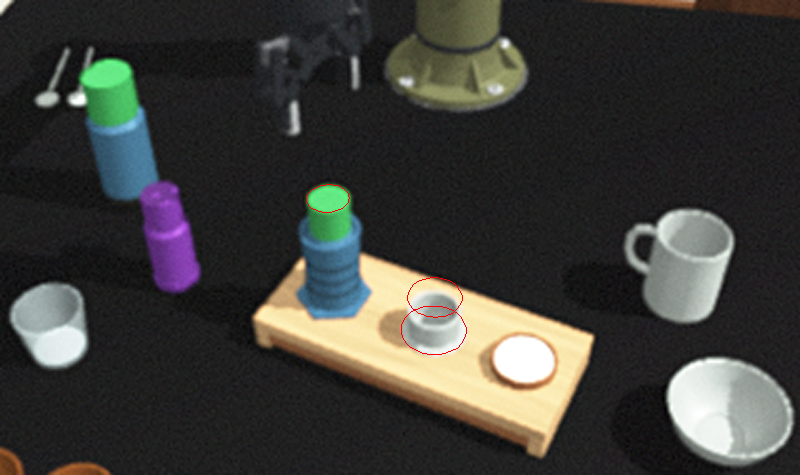

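The plunger head top at (328,199) matches the home height, and the funnel's flange at (434,330) lies on the deck. The jug, bowl and glass are where they were, and the gripper is clear of everything.

```bash
python3 -c "
from station import *
print(hand_in())"
```

```text
the job is handed in; nothing more can be done
None
```

The job is handed in at about 27 s on the robot's clock: the funnel is seated in the caddy hole, and the plunger went in tilted, was straightened and pressed fully home. Everything is released, and the jug, bowl and glass were not touched.

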